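# Take the depth of a blind bore with a depth gauge

## Task

Take the depth gauge from its stand, set its foot flat on the fixture block with the rod centred over the large bore, and gently push the rod's head down until the rod has bottomed in the bore, feeling for the firm stop and not forcing it. Then lift the gauge off by its hub and put it back squarely on its stand the way it lay, the rod hanging in the gap and the reading kept: the rod must not slide in the foot while the gauge is off the block. Let go, and leave the other things where they are.

Things in the scene. Friction and masses are not known exactly. Their poses are not given: they have to be found in the camera images.
- gauge: Steel depth gauge, about 0.34 kg (varies). Foot bar 90 (x) x 22 (y) x 12 mm high, with a hub block 26 (x) x 22 (y) mm on its middle, 12 to 40 mm above the underside; grip the hub across its 22 mm (y). A rod slides vertically through the centre. Origin: centre of the foot's underside, z up. Starts upright on the stand, foot along the stand's x.
- gauge_slide (a joint): The rod's travel in the gauge, m: how far the rod's tip stands out below the foot's underside, 0 to 0.024; starts between 0 and 0.004. It grows as the head is pushed down. The rod slides stiffly, with about 4 N of friction, and stays where it is left.
- depth_rod: The gauge's rod with its head: rod 8 mm across, its tip (this origin, z up) flush with the foot's underside at travel 0; on top a flat round head 20 mm across and 6 mm thick, the only part of the rod seen above the hub besides its shaft.
- rod_head (a point): Centre of the flat top of the rod's head, 71 mm above the rod's tip, so 71 mm less the travel above the foot's underside: 31 mm above the hub's top at travel 0.
- block: Fixed aluminium block 110 (x) x 70 (y) x 34 mm on a dark base plate 150 x 90 x 8 mm, its top face 42 mm above the bench. Origin: centre of the base plate's underside, z up. Besides the large bore it has two 8 mm holes near its +x edge, not to be measured.
- bore (a point): Centre of the mouth of the large blind bore, 14 mm across, in the block's top face, at (-12, 0, 42) mm of the block; axes as the block's. Its flat floor lies 10 to 20 mm down, a different depth each time, to be found by feel. The floor is rigid; pressing the rod on it with over 20 N damages it.
- stand: Fixed black U-shaped rest for the gauge, 100 (x) x 50 (y) mm: base 10 mm thick and two uprights 18 mm thick in x, with a 64 mm gap between them, tops 50 mm above the bench. Origin: centre of the underside, z up.
- stand_top (a point): Centre of the stand at the height of the uprights' tops, 50 mm above the bench, axes as the stand's: the gauge's origin belongs here, its x along the stand's x (either way round).
- bottle: White plastic bottle, 68 mm across, 125 mm tall, a bystander. Origin: centre of the underside.
- parts_bin: Green open parts bin 70 x 110 x 45 mm, a bystander. Origin: centre of the underside.
- jar: White jar with black cap, 72 mm across, 90 mm tall, a bystander. Origin: centre of the underside.
- screwdriver: Screwdriver 160 mm long lying on the bench, a bystander. Origin: on the bench under its middle.
Not all that is in view belongs to the job. There is more than one size of the gauge; the job needs the largest. What is shaped like the stand but purple is not meant.

How it is judged:
On the way, in this order (a step that is already met when the one before it is completed fails the run):
1. the gauge's foot lies flush on the block's top face, rod centred over the large bore within 2.7 mm (z of gauge in the frame of bore between -0.0025 and 0.0016 m and horizontal distance between gauge and bore below 0.0027 m and angle between gauge's own z axis and vertical below 0.03 rad), for 0.2 s.
2. with the foot still flush there, the rod stands at least 9 mm down the bore and bears on its floor with more than 1 N (all of step 1 and value of joint gauge_slide above 0.0088 m and contact force between depth_rod and block above 1 N), for 0.2 s.
At the end, for the whole second after the job is handed in: The gauge stands at rest and released on the stand, foot flat on both uprights, centred within 10 mm in x and y and turned no more than 0.2 rad from the stand's x (either way round), the rod still out by its bore reading (more than 8.5 mm) and touching nothing (x of gauge in the frame of stand_top between -0.01 and 0.01 m and y of gauge in the frame of stand_top between -0.01 and 0.01 m and z of gauge in the frame of stand_top between -0.0025 and 0.0016 m and angle between gauge's own z axis and vertical below 0.03 rad and angle between the x axis of gauge and the x axis of stand, either way round below 0.2 rad and value of joint gauge_slide above 0.0085 m and linear speed of gauge below 0.01 m/s and contact force between anything else and depth_rod below 0.2 N).
It fails at once if the rod presses on the block with more than 20 N (contact force between depth_rod and block above 20 N).
It fails at once if the rod slides in the gauge (faster than 10 mm/s) while the gauge is off the block (more than 4 mm above its face or 20 mm from the bore) ((z of gauge in the frame of bore above 0.004 m or horizontal distance between gauge and bore above 0.02 m) and (velocity of joint gauge_slide above 0.01 m/s or velocity of joint gauge_slide below -0.01 m/s)).
It fails at once if the gauge is tipped by more than 0.5 rad (angle between gauge's own z axis and vertical above 0.5 rad).
It fails at once if a bystander is moved by more than 15 mm (distance of any of bottle, parts_bin, jar, screwdriver from where it was at the start of the episode above 0.015 m).
It also fails if it takes over 69 s, if anything falls off the work surface, if the arm or the gripper's body presses on something with over 40 N, if the wrist force passes 120 N, or if a joint passes its speed limit or range.

## Robot

A 6-joint arm with a two-finger parallel gripper is mounted at the origin on the work surface. World frame = base frame: x ahead of the robot, y to its left, z up, the work surface at z = 0. Lengths are in m, angles in rad, forces in N, time in s.
With the tool pointing down it reaches from about 0.375 to 0.9 m from the base axis. Payload 3.1 kg.
Tool frame: the origin (TCP) lies midway between the tips of the shut fingers; the grasp point (between the pads) lies 19 mm behind it (r.grasp_offset is the distance from the TCP to the grasp point, in m); z points along the fingers, y is the line along which they close (so a half turn about z gives the same grasp; the last joint's range is limited). The gripper opens to 85 mm and grips with 20 to 120 N. Pads are 22 mm wide; open, the fingers measure 114 mm over their backs; the gripper's body (76 mm by 85 mm) begins 54 mm behind the grasp point. The pads swing forward as they close: fully open they stand 13 mm farther back than shut.
Start: joints at [0.97, 0.527, 1.433, -0, 1.181, -0.178], TCP at [0.256, 0.57, 0.231] pointing down, gripper open.
Joint ranges: [-3.08, 3.08], [-0.75, 2.2], [0.22, 2.44], [-1.43, 4.57], [0, 2.65], [-2.85, 2.85]. Speed limits (rad/s): [2.79, 2.79, 3.14, 3.14, 3.14, 3.14].

## Interface

Orientations are given as a unit quaternion [w, x, y, z].
In Python, from workcell import sense, grab_frame, calibration, job, r gives the robot as it stands.
- The arm moves only by the tool arm_command, never from a script. Its argument "targets" is a list of rows, each an object of numbers: "x", "y", "z": the shift along the tool's x, y, z in m; "rx", "ry", "rz": the turn, a rotation vector about the tool's x, y, z in rad; "hand": the finger opening in m, from 0 to 0.0854. In form: [{"x": .., "y": .., "z": .., "rx": .., "ry": .., "rz": .., "hand": ..}, ...]. A call has 1 to 20 rows; each row shifts and turns the commanded pose from where the row before left it, along the tool's axes as they then stand; what a row does not reach is not made up. A row lasts 1/12 s, in which the tool goes at most 41.7 mm and 7.16 degrees, less where a joint would pass 70% of its speed; a pose out of reach is approached as far as the arm can. A call is refused whole if a number of a shift passes 0.0417 or a number of a turn 0.125, either way. A call with a gripper value outside its range is refused whole. The fingers move at their own pace and stop on an object; the grip force is fixed at half the most. Time passes only in rows, so rows that do not move let the fingers close. It gives the time, the measured TCP pose, the force, the opening and the grip force at its end, in the units of the state.
- sense(): the state, without advancing time (a new reading comes with each control period).
- grab_frame(name): name is "side" or "top" or "wrist"; returns (picture, depth): 400x640x3 uint8, red, green, blue; 400x640 float32, m along the optical axis (not along the pixel's ray), 0 where there is no reading.
- calibration(name): a dict with "fov_y" (degrees; the focal length in pixels is half the picture's height over the tangent of half this angle, whatever the lens; pixels are square), "cx", "cy" (the principal point, pixels), "R" (3x3) and "t" (3): a world point X has camera coordinates R X + t. Camera axes: x right, y down, z forward; pixel columns grow to the right and rows downward; lengths in m; the calibration is good to about 2 mm. A picture is of the moment at which its call begins: read the wrist's pose just before it. calibration takes no time and is no camera call; for the wrist camera it gives the pose at the moment of the call.
- job.hand_in(): hands the job in; it is judged then, once.
The state is a dict: "time": time; "joint_positions": joint angles; "joint_vel": joint speeds; "tau": joint torques, N m; "eef_pos": TCP position; "eef_rot": TCP orientation; "force": force on the tool from outside, world axes, zero at the start; "torque": the same for the moment, N m; "width": finger opening in m; "gripper_force": force on a finger pad.
Only numpy, scipy, OpenCV 4.12 (cv2) and the standard library are available. Lean on these libraries where they do the work, as an engineer would, in place of code of your own. Each camera call takes 0.05 s, during which the arm holds its last target. There are 200 camera calls.

## Working session

There is one attempt and no reset: what is moved stays moved. The work goes in short steps, Python scripts to look and compute and a tool call to move; the robot and the scene stay as the last step left them, time stands still between calls to the robot, and variables do not carry over. Pictures are saved under pics/ and viewed, at most 10 in all, crops included, and the job is handed in when it is done.

Besides the shell and the picture viewer there is one more tool, called after ">>>" by a JSON object that holds its "fn" and its "kwargs". arm_command: Moves the arm, as the interface text tells. Its arguments: {"type":"object","properties":{"targets":{"type":"array","items":{"type":"object","properties":{"x":{"type":"number"},"y":{"type":"number"},"z":{"type":"number"},"rx":{"type":"number"},"ry":{"type":"number"},"rz":{"type":"number"},"hand":{"type":"number"}}}}},"required":["targets"]}

```bash
mkdir -p pics; cat > h.py <<'E'
import numpy as np, cv2
from workcell import sense, grab_frame, calibration, job, r
def cam(n):
    c=calibration(n); f=200/np.tan(np.radians(c['fov_y'])/2); return f,c['cx'],c['cy'],np.array(c['R']),np.array(c['t'])
def ray(c,u,v,z):
    f,cx,cy,R,t=c; d=R.T@np.array([(u-cx)/f,(v-cy)/f,1]); o=-R.T@t; return o+d*(z-o[2])/d[2]
def pts(c,D):
    f,cx,cy,R,t=c; v,u=np.mgrid[0:D.shape[0],0:D.shape[1]]
    P=np.stack([(u-cx)/f*D,(v-cy)/f*D,D],-1); return (P-t)@R
def proj(c,X):
    f,cx,cy,R,t=c; p=R@np.array(X)+t; return f*p[0]/p[2]+cx, f*p[1]/p[2]+cy
E
python3 - <<'E'
from h import *
s=sense(); print(s)
for n in('side','top'):
    c=cam(n); I,D=grab_frame(n); np.savez(n,I=I,D=D); cv2.imwrite(f'pics/{n}0.png',I[:,:,::-1]); print(n,c)
E
```

```text
{'time': 0.0, 'joint_positions': array([ 9.69512934e-01,  5.28455182e-01,  1.43394342e+00,  2.99791986e-06,
        1.18140203e+00, -1.78506040e-01]), 'joint_vel': array([ 1.02503365e-03, -2.78693793e-05,  7.41976599e-04, -6.92467911e-04,
        6.31021855e-04, -2.50684741e-05]), 'tau': array([ 2.62726062e-04, -4.42348838e+01, -1.78025043e+01, -1.42619133e-04,
        8.49356496e-03,  7.80905474e-08]), 'eef_pos': array([0.25598559, 0.56936267, 0.2303273 ]), 'eef_rot': array([-4.20899369e-04,  2.09818297e-01,  9.77739773e-01, -1.02060909e-03]), 'force': array([-0.12506301, -0.66398385, -0.58897085]), 'torque': array([-0.03217974,  0.01612677,  0.06371647]), 'gripper_force': 0.0, 'width': 0.08534741446984709}
side (np.float64(419.0481966288696), 318.84014503269805, 202.09428291583558, array([[ 0.99886447, -0.04692272,  0.00824767],
       [-0.01660292, -0.50510623, -0.86289746],
       [ 0.04465544,  0.86178069, -0.50531173]]), array([-0.54441563,  0.08400062,  1.09134225]))
top (np.float64(373.8191348850892), 313.6766358870996, 202.58379049406813, array([[ 0.00353238, -0.99998008, -0.00523077],
       [-0.99427481, -0.00295351, -0.10681237],
       [ 0.1067948 ,  0.00557813, -0.99426544]]), array([0.00422466, 0.5727498 , 0.99176534]))
```

View pics/top0.png

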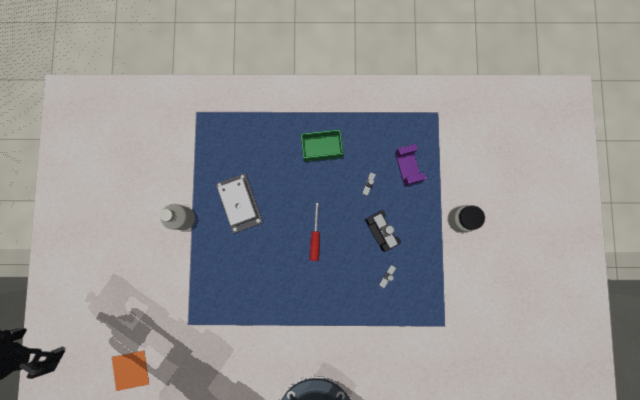

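View pics/side0.png

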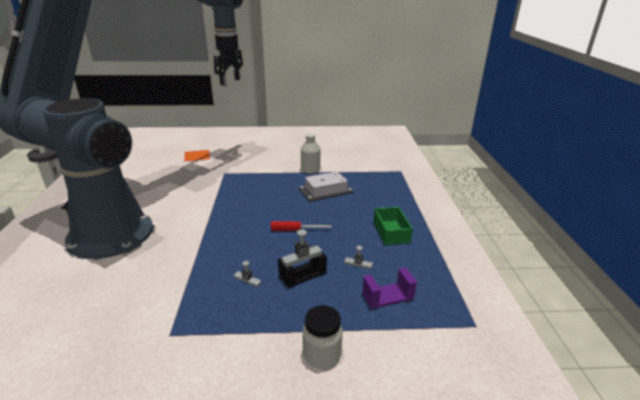

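Candidates for the gauge (top view) are the one on the black stand at (382,230), and loose small gauges at (370,184) and (388,277). The largest is the one on the black stand. The stand is the black one at (382,230), not the purple one at (410,165). The block is at (239,203).

```bash
python3 - <<'E'
from h import *
c=cam('top');z=np.load('top.npz');I,D=z['I'],z['D'];P=pts(c,D)
H=cv2.cvtColor(I,cv2.COLOR_RGB2HSV)
for n,(u0,v0,u1,v1),lo,hi in(('stand',(355,200,410,260),.035,.055),('foot',(355,200,410,260),.056,.07),('hubtop',(355,200,410,260),.084,.096),('head',(355,200,410,260),.105,.135),('block',(205,165,275,240),.036,.048),('g2',(355,165,382,205),.004,.06),('g3',(375,258,405,295),.004,.06)):
    Q=P[v0:v1,u0:u1].reshape(-1,3); m=(Q[:,2]>lo)&(Q[:,2]<hi); q=Q[m]
    if len(q)<4: print(n,len(q));continue
    R=cv2.minAreaRect(q[:,:2].astype(np.float32)*1000); print(n,len(q),q.mean(0).round(4),[np.round(x,1) for x in R])
print('crop max z',P[200:260,355:410,2].max())
cv2.imwrite('pics/crop1.png',cv2.resize(I[150:300,340:440,::-1],None,fx=4,fy=4,interpolation=cv2.INTER_CUBIC))
w=cam('wrist'); s=sense(); print('wrist cam pos',-w[3].T@w[4],w[0],w[3]); print(sense()['eef_pos'])
E
```

```text
stand 178 [ 0.4984 -0.1763  0.0502] [array([ 497.7, -179.7]), array([99.8, 50. ]), np.float64(29.0)]
foot 218 [ 0.4965 -0.1805  0.0628] [array([ 496.7, -181.1]), array([89.9, 22.5]), np.float64(27.8)]
hubtop 50 [ 0.4961 -0.1771  0.0904] [array([ 496.7, -181.1]), array([25.7, 23. ]), np.float64(30.8)]
head 54 [ 0.4969 -0.1811  0.1204] [array([ 496.8, -181.2]), array([18.4, 17.5]), np.float64(89.8)]
block 1032 [0.574  0.2162 0.0426] [array([575. , 216.6]), array([110.9,  70.8]), np.float64(20.4)]
g2 268 [ 0.6262 -0.1465  0.0124] [array([ 627.3, -146.5]), array([ 73.5, 111.1]), np.float64(89.1)]
g3 336 [ 0.3734 -0.1981  0.0117] [array([ 373.7, -202.5]), array([79.9, 98.2]), np.float64(89.3)]
crop max z 1.047276861041696
wrist cam pos [0.19172636 0.59843621 0.37435327] 288.7334705911105 [[ 0.41069659  0.91177011 -0.00189229]
 [ 0.87664881 -0.39430441  0.27570074]
 [ 0.25062956 -0.11488823 -0.96124166]]
[0.25605355 0.5694226  0.2304025 ]
```

View pics/crop1.png

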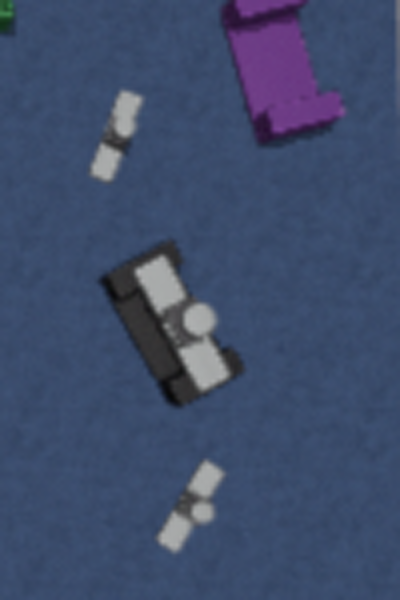

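The crop confirms it. The gauge on the black stand at (382,230) has the 90 mm foot, and the others are smaller. I'll go over the bore first.

>>> {"fn": "arm_command", "kwargs": {"targets": [{"x": -0.0356,"y": -0.0166},{"x": -0.0356,"y": -0.0166},{"x": -0.0356,"y": -0.0166},{"x": -0.0356,"y": -0.0166},{"x": -0.0356,"y": -0.0166},{"x": -0.0356,"y": -0.0166},{"x": -0.0356,"y": -0.0166},{"x": -0.0356,"y": -0.0166},{"x": -0.0356,"y": -0.0166},{"x": -0.0356,"y": -0.0166},{"x": -0.0356,"y": -0.0166},{"x": -0.0356,"y": -0.0166},{},{}]}}

```text
invalid input at $.targets[0]: expected keys x, y, z, rx, ry, rz, hand
```

>>> {"fn": "arm_command", "kwargs": {"targets": [{"rz": 0.1244},{"rz": 0.1244},{"rz": 0.1244},{"rz": 0.1244},{"rz": 0.1244},{"rz": 0.1244},{"rz": 0.1244},{"rz": 0.1244},{"rz": 0.1244},{"rz": 0.1244},{"rz": 0.1244},{"rz": 0.1244},{"rz": 0.1244},{"rz": 0.1244},{"rz": 0.1244},{"rz": 0.1244},{"rz": 0.1244},{"rz": 0.1244},{"rz": 0.1244},{}]}}

```text
invalid input at $.targets[0]: expected keys x, y, z, rx, ry, rz, hand
```

```bash
cat >> h.py <<'E'
from scipy.spatial.transform import Rotation as Ro
def tool():
    s=sense(); q=s['eef_rot']; M=Ro.from_quat([q[1],q[2],q[3],q[0]]).as_matrix(); return s,M
def show():
    s,M=tool(); print('t',s['time'],'p',s['eef_pos'].round(4),'yaw',np.degrees(np.arctan2(M[1,0],M[0,0])).round(2),'tilt xy mrad',(M[:2,2]*1000).round(1),'F',s['force'].round(2),'w',round(s['width'],4),'q',s['joint_positions'].round(2)); return s,M
E
python3 - <<'E'
from h import *
s,M=show(); c=cam('wrist'); I,D=grab_frame('wrist'); np.savez('w1',I=I,D=D); cv2.imwrite('pics/w1.png',I[:,:,::-1])
P=pts(c,D); m=np.abs(P[...,2]-.042)<.004
n,L,st,_=cv2.connectedComponentsWithStats(m.astype(np.uint8)); k=1+st[1:,4].argmax(); m=(L==k)
q=P[m]; R=cv2.minAreaRect(q[:,:2].astype(np.float32)*1000); print(q.mean(0),[np.round(x,1) for x in R])
hole=cv2.morphologyEx(m.astype(np.uint8),cv2.MORPH_CLOSE,np.ones((31,31)))-m
n,L,st,ce=cv2.connectedComponentsWithStats(hole.astype(np.uint8))
for i in range(1,n):
    if st[i,4]>20: print(st[i],ce[i],(ray(c,*ce[i],.042)).round(4), 'tool',(M.T@(ray(c,*ce[i],.042)-s['eef_pos'])).round(4))
E
```

```text
t 0.1 p [0.2561 0.5694 0.2304] yaw 155.77 tilt xy mrad [-1.1 -1.7] F [0.35 0.13 0.8 ] w 0.0854 q [ 0.97  0.53  1.43 -0.    1.18 -0.18]Traceback (most recent call last):
  File "<stdin>", line 4, in <module>
ValueError: attempt to get argmax of an empty sequence
```

View pics/w1.png

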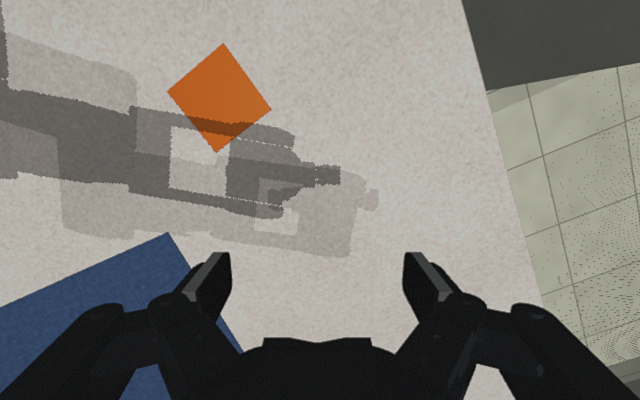

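The moves were refused because every key is needed. The picture shows the start pose, with the fingers at (210,270) and (420,270). I'll send the moves again with all keys.

>>> {"fn": "arm_command", "kwargs": {"targets": [{"x": -0.0356,"y": -0.0166,"z": 0,"rx": 0,"ry": 0,"rz": 0,"hand": 0.085},{"x": -0.0356,"y": -0.0166,"z": 0,"rx": 0,"ry": 0,"rz": 0,"hand": 0.085},{"x": -0.0356,"y": -0.0166,"z": 0,"rx": 0,"ry": 0,"rz": 0,"hand": 0.085},{"x": -0.0356,"y": -0.0166,"z": 0,"rx": 0,"ry": 0,"rz": 0,"hand": 0.085},{"x": -0.0356,"y": -0.0166,"z": 0,"rx": 0,"ry": 0,"rz": 0,"hand": 0.085},{"x": -0.0356,"y": -0.0166,"z": 0,"rx": 0,"ry": 0,"rz": 0,"hand": 0.085},{"x": -0.0356,"y": -0.0166,"z": 0,"rx": 0,"ry": 0,"rz": 0,"hand": 0.085},{"x": -0.0356,"y": -0.0166,"z": 0,"rx": 0,"ry": 0,"rz": 0,"hand": 0.085},{"x": -0.0356,"y": -0.0166,"z": 0,"rx": 0,"ry": 0,"rz": 0,"hand": 0.085},{"x": -0.0356,"y": -0.0166,"z": 0,"rx": 0,"ry": 0,"rz": 0,"hand": 0.085},{"x": -0.0356,"y": -0.0166,"z": 0,"rx": 0,"ry": 0,"rz": 0,"hand": 0.085},{"x": -0.0356,"y": -0.0166,"z": 0,"rx": 0,"ry": 0,"rz": 0,"hand": 0.085},{"x": 0,"y": 0,"z": 0,"rx": 0,"ry": 0,"rz": 0,"hand": 0.085}]}}

```text
time: 1.23
eef_pos: [0.5699, 0.2073, 0.2312]
eef_rot: [0.003, 0.213, 0.977, -0.001]
force: [0.7, 0.3, -0.3]
width: 0.0848
gripper_force: 0.0
```

>>> {"fn": "arm_command", "kwargs": {"targets": [{"x": 0,"y": 0,"z": 0,"rx": 0,"ry": 0,"rz": 0.1244,"hand": 0.085},{"x": 0,"y": 0,"z": 0,"rx": 0,"ry": 0,"rz": 0.1244,"hand": 0.085},{"x": 0,"y": 0,"z": 0,"rx": 0,"ry": 0,"rz": 0.1244,"hand": 0.085},{"x": 0,"y": 0,"z": 0,"rx": 0,"ry": 0,"rz": 0.1244,"hand": 0.085},{"x": 0,"y": 0,"z": 0,"rx": 0,"ry": 0,"rz": 0.1244,"hand": 0.085},{"x": 0,"y": 0,"z": 0,"rx": 0,"ry": 0,"rz": 0.1244,"hand": 0.085},{"x": 0,"y": 0,"z": 0,"rx": 0,"ry": 0,"rz": 0.1244,"hand": 0.085},{"x": 0,"y": 0,"z": 0,"rx": 0,"ry": 0,"rz": 0.1244,"hand": 0.085},{"x": 0,"y": 0,"z": 0,"rx": 0,"ry": 0,"rz": 0.1244,"hand": 0.085},{"x": 0,"y": 0,"z": 0,"rx": 0,"ry": 0,"rz": 0.1244,"hand": 0.085},{"x": 0,"y": 0,"z": 0,"rx": 0,"ry": 0,"rz": 0.1244,"hand": 0.085},{"x": 0,"y": 0,"z": 0,"rx": 0,"ry": 0,"rz": 0.1244,"hand": 0.085},{"x": 0,"y": 0,"z": 0,"rx": 0,"ry": 0,"rz": 0.1244,"hand": 0.085},{"x": 0,"y": 0,"z": 0,"rx": 0,"ry": 0,"rz": 0.1244,"hand": 0.085},{"x": 0,"y": 0,"z": 0,"rx": 0,"ry": 0,"rz": 0.1244,"hand": 0.085},{"x": 0,"y": 0,"z": 0,"rx": 0,"ry": 0,"rz": 0.1244,"hand": 0.085},{"x": 0,"y": 0,"z": 0,"rx": 0,"ry": 0,"rz": 0.1244,"hand": 0.085},{"x": 0,"y": 0,"z": 0,"rx": 0,"ry": 0,"rz": 0.1244,"hand": 0.085},{"x": 0,"y": 0,"z": 0,"rx": 0,"ry": 0,"rz": 0.1244,"hand": 0.085},{"x": 0,"y": 0,"z": 0,"rx": 0,"ry": 0,"rz": 0,"hand": 0.085}]}}

```text
time: 2.9
eef_pos: [0.5639, 0.2132, 0.231]
eef_rot: [-0.0, 0.984, 0.176, -0.0]
force: [0.0, 0.2, 0.3]
width: 0.0851
gripper_force: 0.0
```

```bash
cat > bore.py <<'E'
from h import *
s,M=show(); c=cam('wrist'); I,D=grab_frame('wrist'); np.savez('w2',I=I,D=D); cv2.imwrite('pics/w2.png',I[:,:,::-1])
P=pts(c,D); m=np.abs(P[...,2]-.042)<.004
n,L,st,_=cv2.connectedComponentsWithStats(m.astype(np.uint8)); k=1+st[1:,4].argmax(); m=(L==k)
q=P[m]; R=cv2.minAreaRect(q[:,:2].astype(np.float32)*1000); print(q.mean(0),[np.round(x,1) for x in R])
hole=cv2.morphologyEx(m.astype(np.uint8),cv2.MORPH_CLOSE,np.ones((31,31)))-m
n,L,st,ce=cv2.connectedComponentsWithStats(hole.astype(np.uint8))
for i in range(1,n):
    if st[i,4]>20: print(st[i],ce[i],(ray(c,*ce[i],.042)).round(4), 'tool',(M.T@(ray(c,*ce[i],.042)-s['eef_pos'])).round(4))
E
python3 bore.py
```

```text
t 2.9 p [0.5639 0.2132 0.231 ] yaw 20.24 tilt xy mrad [-0.8 -0.1] F [0.   0.16 0.25] w 0.0851 q [0.18 0.5  1.49 0.   1.15 1.39]
[0.57545659 0.21809518 0.04323551] [array([573.4, 217.5]), array([110.4,  70.2]), np.float64(20.6)]
[294 133   7   7  38] [296.81578947 136.31578947] [0.6063 0.253  0.042 ] tool [ 0.0537 -0.0226  0.1889]
[333 133   7   7  38] [335.78947368 136.10526316] [0.6216 0.212  0.042 ] tool [0.0539 0.0211 0.1889]
[311 179  13  11 100] [316.58 183.94] [0.5628 0.2133 0.042 ] tool [-0.0008 -0.0005  0.189 ]
```

View pics/w2.png

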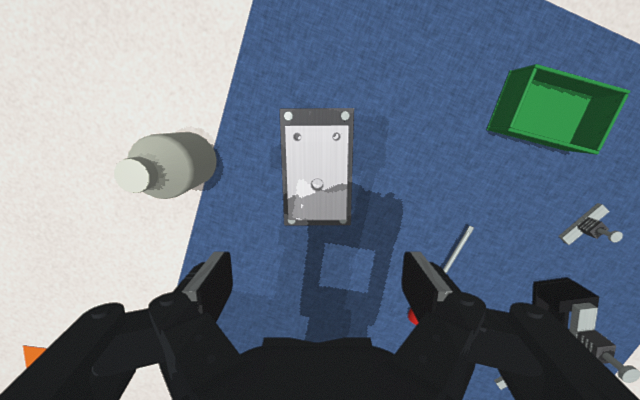

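The bore is at (317,184), the side holes are at (297,136) and (336,136), and +x points up in the picture. The bore's world position is about (0.5625, 0.2133), which agrees with the block rectangle. Next is the gauge, viewed from the same relative height.

>>> {"fn": "arm_command", "kwargs": {"targets": [{"x": -0.0181,"y": 0.0315,"z": -0.0018,"rx": 0,"ry": 0,"rz": 0,"hand": 0.085},{"x": -0.0181,"y": 0.0315,"z": -0.0018,"rx": 0,"ry": 0,"rz": 0,"hand": 0.085},{"x": -0.0181,"y": 0.0315,"z": -0.0018,"rx": 0,"ry": 0,"rz": 0,"hand": 0.085},{"x": -0.0181,"y": 0.0315,"z": -0.0018,"rx": 0,"ry": 0,"rz": 0,"hand": 0.085},{"x": -0.0181,"y": 0.0315,"z": -0.0018,"rx": 0,"ry": 0,"rz": 0,"hand": 0.085},{"x": -0.0181,"y": 0.0315,"z": -0.0018,"rx": 0,"ry": 0,"rz": 0,"hand": 0.085},{"x": -0.0181,"y": 0.0315,"z": -0.0018,"rx": 0,"ry": 0,"rz": 0,"hand": 0.085},{"x": -0.0181,"y": 0.0315,"z": -0.0018,"rx": 0,"ry": 0,"rz": 0,"hand": 0.085},{"x": -0.0181,"y": 0.0315,"z": -0.0018,"rx": 0,"ry": 0,"rz": 0,"hand": 0.085},{"x": -0.0181,"y": 0.0315,"z": -0.0018,"rx": 0,"ry": 0,"rz": 0,"hand": 0.085},{"x": -0.0181,"y": 0.0315,"z": -0.0018,"rx": 0,"ry": 0,"rz": 0,"hand": 0.085},{"x": 0,"y": 0,"z": 0,"rx": 0,"ry": 0,"rz": -0.0715,"hand": 0.085},{"x": 0,"y": 0,"z": 0,"rx": 0,"ry": 0,"rz": -0.0715,"hand": 0.085},{"x": 0,"y": 0,"z": 0,"rx": 0,"ry": 0,"rz": 0,"hand": 0.085},{"x": 0,"y": 0,"z": 0,"rx": 0,"ry": 0,"rz": 0,"hand": 0.085}]}}

```text
time: 4.2
eef_pos: [0.4979, -0.1811, 0.251]
eef_rot: [-0.0, 0.969, 0.246, -0.0]
force: [0.3, -0.6, -0.2]
width: 0.0849
gripper_force: 0.0
```

```bash
cat > gauge.py <<'E'
from h import *
import sys
s,M=show(); c=cam('wrist'); I,D=grab_frame('wrist'); np.savez('w3',I=I,D=D); cv2.imwrite('pics/%s.png'%sys.argv[1],I[:,:,::-1])
P=pts(c,D); p=s['eef_pos']; x0=np.array([.497,-.181])
near=np.linalg.norm(P[...,:2]-x0,axis=-1)<.075
for n,z in(('stand',.05),('foot',.062),('hub',.09),('head',.1205)):
    m=near&(np.abs(P[...,2]-z)<(.004 if n!='head' else .01)); 
    k,L,st,_=cv2.connectedComponentsWithStats(m.astype(np.uint8))
    if n!='stand' and k>1 and n!='foot': m=L==1+st[1:,4].argmax()
    q=P[m]; R=cv2.minAreaRect(q[:,:2].astype(np.float32)*1000); ctr=np.array([*R[0],z*1000])/1000
    print(n,len(q),q[:,2].mean().round(4),[np.round(x,1) for x in R],'tool',(M.T@(ctr-p)).round(4))
E
python3 gauge.py w3
```

```text
t 4.2 p [ 0.4979 -0.1811  0.251 ] yaw 28.54 tilt xy mrad [-0.2  0.2] F [ 0.3  -0.64 -0.21] w 0.0849 q [-0.56  0.38  1.65  0.    1.12  0.51]
stand 788 0.051 [array([ 497. , -179.1]), array([99.8, 49.6]), np.float64(29.0)] tool [ 1.00e-04 -2.10e-03  2.01e-01]
foot 865 0.0632 [array([ 496.3, -180.9]), array([89.1, 22. ]), np.float64(28.0)] tool [-0.0013 -0.0009  0.189 ]
hub 221 0.0911 [array([ 500.2, -179.1]), array([17.5, 20.6]), np.float64(28.2)] tool [ 0.0029 -0.0006  0.161 ]
head 314 0.121 [array([ 496.7, -181.1]), array([18.7, 18.8]), np.float64(29.2)] tool [-0.0011 -0.0006  0.1305]
```

View pics/w3.png

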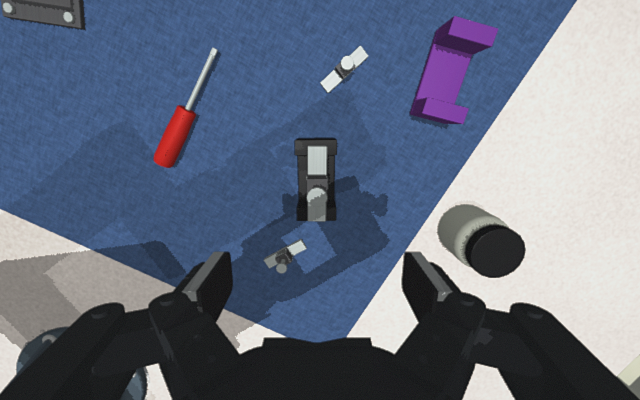

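The black stand is at (316,180), with the gauge on it and its head at (316,195). The gauge measures (0.4965, -0.181) with yaw 28°, and the heights and sizes match. I'll align, descend and grip.

>>> {"fn": "arm_command", "kwargs": {"targets": [{"x": -0.0012,"y": -0.0007,"z": 0.02,"rx": 0,"ry": 0,"rz": 0.009,"hand": 0.085},{"x": 0,"y": 0,"z": 0.025,"rx": 0,"ry": 0,"rz": 0,"hand": 0.085},{"x": 0,"y": 0,"z": 0.025,"rx": 0,"ry": 0,"rz": 0,"hand": 0.085},{"x": 0,"y": 0,"z": 0.025,"rx": 0,"ry": 0,"rz": 0,"hand": 0.085},{"x": 0,"y": 0,"z": 0.025,"rx": 0,"ry": 0,"rz": 0,"hand": 0.085},{"x": 0,"y": 0,"z": 0.025,"rx": 0,"ry": 0,"rz": 0,"hand": 0.085},{"x": 0,"y": 0,"z": 0.02,"rx": 0,"ry": 0,"rz": 0,"hand": 0.085},{"x": 0,"y": 0,"z": 0.014,"rx": 0,"ry": 0,"rz": 0,"hand": 0.085},{"x": 0,"y": 0,"z": 0.014,"rx": 0,"ry": 0,"rz": 0,"hand": 0.085},{"x": 0,"y": 0,"z": 0,"rx": 0,"ry": 0,"rz": 0,"hand": 0.085},{"x": 0,"y": 0,"z": 0,"rx": 0,"ry": 0,"rz": 0,"hand": 0.085}]}}

```text
time: 5.17
eef_pos: [0.4966, -0.1803, 0.0576]
eef_rot: [-0.001, 0.97, 0.243, -0.001]
force: [0.2, -0.7, -0.4]
width: 0.085
gripper_force: 0.0
```

>>> {"fn": "arm_command", "kwargs": {"targets": [{"x": 0,"y": 0,"z": 0,"rx": 0,"ry": 0,"rz": 0,"hand": 0.06},{"x": 0,"y": 0,"z": 0,"rx": 0,"ry": 0,"rz": 0,"hand": 0.045},{"x": 0,"y": 0,"z": 0,"rx": 0,"ry": 0,"rz": 0,"hand": 0.035},{"x": 0,"y": 0,"z": 0,"rx": 0,"ry": 0,"rz": 0,"hand": 0.028},{"x": 0,"y": 0,"z": 0,"rx": 0,"ry": 0,"rz": 0,"hand": 0.024},{"x": 0,"y": 0,"z": 0,"rx": 0,"ry": 0,"rz": 0,"hand": 0.021},{"x": 0,"y": 0,"z": 0,"rx": 0,"ry": 0,"rz": 0,"hand": 0.015},{"x": 0,"y": 0,"z": 0,"rx": 0,"ry": 0,"rz": 0,"hand": 0.01},{"x": 0,"y": 0,"z": 0,"rx": 0,"ry": 0,"rz": 0,"hand": 0.01},{"x": 0,"y": 0,"z": 0,"rx": 0,"ry": 0,"rz": 0,"hand": 0.01}]}}

```text
time: 6.0
eef_pos: [0.497, -0.1813, 0.0588]
eef_rot: [0.0, 0.97, 0.242, 0.0]
force: [0.1, 0.2, 5.7]
width: 0.0213
gripper_force: 59.0
```

```bash
python3 -c "
from h import *
show()"
```

```text
t 6.0 p [ 0.497  -0.1813  0.0588] yaw 28.03 tilt xy mrad [ 0.8 -0.5] F [0.1  0.16 5.67] w 0.0213 q [-0.56  0.67  1.81 -0.    0.66  0.52]
```

>>> {"fn": "arm_command", "kwargs": {"targets": [{"x": 0,"y": 0,"z": -0.003,"rx": 0,"ry": 0,"rz": 0,"hand": 0.01},{"x": 0,"y": 0,"z": -0.006,"rx": 0,"ry": 0,"rz": 0,"hand": 0.01},{"x": 0,"y": 0,"z": -0.01,"rx": 0,"ry": 0,"rz": 0,"hand": 0.01},{"x": 0,"y": 0,"z": -0.014,"rx": 0,"ry": 0,"rz": 0,"hand": 0.01},{"x": 0,"y": 0,"z": -0.016,"rx": 0,"ry": 0,"rz": 0,"hand": 0.01},{"x": 0,"y": 0,"z": -0.016,"rx": 0,"ry": 0,"rz": 0,"hand": 0.01},{"x": 0,"y": 0,"z": -0.016,"rx": 0,"ry": 0,"rz": 0,"hand": 0.01},{"x": 0,"y": 0,"z": -0.016,"rx": 0,"ry": 0,"rz": 0,"hand": 0.01},{"x": 0,"y": 0,"z": -0.012,"rx": 0,"ry": 0,"rz": 0,"hand": 0.01},{"x": 0,"y": 0,"z": -0.006,"rx": 0,"ry": 0,"rz": 0,"hand": 0.01},{"x": 0,"y": 0,"z": 0,"rx": 0,"ry": 0,"rz": 0,"hand": 0.01},{"x": 0,"y": 0,"z": 0,"rx": 0,"ry": 0,"rz": 0,"hand": 0.01}]}}

```text
time: 7.0
eef_pos: [0.4964, -0.1809, 0.1732]
eef_rot: [0.0, 0.97, 0.242, 0.0]
force: [0.3, -0.5, -3.0]
width: 0.021
gripper_force: 58.8
```

```bash
python3 - <<'E'
from h import *
s,M=show(); c=cam('wrist'); I,D=grab_frame('wrist'); cv2.imwrite('pics/w4.png',I[:,:,::-1])
T=(pts(c,D)-s['eef_pos'])@M
for z0,z1,n in((-.009,-.001,'foot top'),(-.036,-.029,'hub top'),(-.068,-.06,'head')):
    m=(T[...,2]>z0)&(T[...,2]<z1)&(np.abs(T[...,1])<.016)&(np.abs(T[...,0])<.07); q=T[m]
    if len(q): print(n,len(q),np.percentile(q,[1,50,99],axis=0).round(4))
    if len(q)>50 and n=='foot top': print('slope',np.polyfit(q[:,0],q[:,2],1))
E
```

```text
t 7.0 p [ 0.4964 -0.1809  0.1732] yaw 28.03 tilt xy mrad [ 0. -0.] F [ 0.3  -0.48 -3.  ] w 0.021 q [-0.56  0.48  1.73 -0.    0.93  0.52]
foot top 2869 [[ 0.0106 -0.0113 -0.0083]
 [ 0.0282 -0.0002 -0.0044]
 [ 0.0442  0.0105 -0.0028]]
slope [ 0.02755997 -0.00528415]
hub top 2281 [[-0.0113 -0.0148 -0.0357]
 [ 0.005  -0.0002 -0.0324]
 [ 0.0126  0.0145 -0.0293]]
head 1614 [[-0.0019 -0.0143 -0.0678]
 [ 0.0043 -0.0002 -0.0622]
 [ 0.0167  0.0141 -0.0601]]
```

View pics/w4.png

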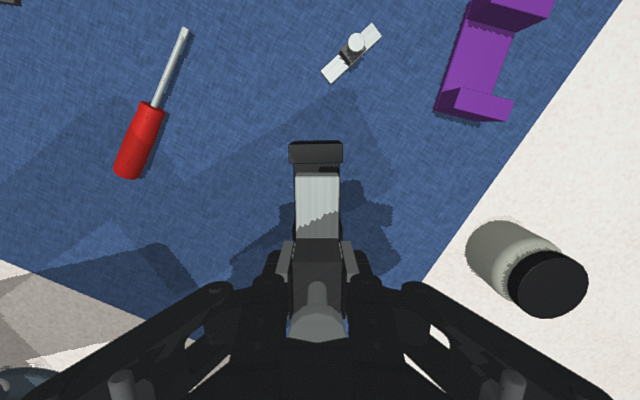

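The gauge is held squarely. The foot's +x end is at (318,177), and the centre is within about 0.5 mm of the tool axis. I'll carry it over the bore.

>>> {"fn": "arm_command", "kwargs": {"targets": [{"x": 0.01,"y": -0.0132,"z": 0,"rx": 0,"ry": 0,"rz": 0,"hand": 0.01},{"x": 0.0203,"y": -0.0264,"z": 0,"rx": 0,"ry": 0,"rz": 0,"hand": 0.01},{"x": 0.0203,"y": -0.0264,"z": 0,"rx": 0,"ry": 0,"rz": 0,"hand": 0.01},{"x": 0.0203,"y": -0.0264,"z": 0,"rx": 0,"ry": 0,"rz": 0,"hand": 0.01},{"x": 0.0203,"y": -0.0264,"z": 0,"rx": 0,"ry": 0,"rz": 0,"hand": 0.01},{"x": 0.0203,"y": -0.0264,"z": 0,"rx": 0,"ry": 0,"rz": 0,"hand": 0.01},{"x": 0.0203,"y": -0.0264,"z": 0,"rx": 0,"ry": 0,"rz": 0,"hand": 0.01},{"x": 0.0203,"y": -0.0264,"z": 0,"rx": 0,"ry": 0,"rz": 0,"hand": 0.01},{"x": 0.0203,"y": -0.0264,"z": 0,"rx": 0,"ry": 0,"rz": 0,"hand": 0.01},{"x": 0.0203,"y": -0.0264,"z": 0,"rx": 0,"ry": 0,"rz": 0,"hand": 0.01},{"x": 0.0203,"y": -0.0264,"z": 0,"rx": 0,"ry": 0,"rz": 0,"hand": 0.01},{"x": 0.0203,"y": -0.0264,"z": 0,"rx": 0,"ry": 0,"rz": 0,"hand": 0.01},{"x": 0.01,"y": -0.0132,"z": 0,"rx": 0,"ry": 0,"rz": 0,"hand": 0.01},{"x": 0,"y": 0,"z": 0,"rx": 0,"ry": 0,"rz": 0.0665,"hand": 0.01},{"x": 0,"y": 0,"z": 0,"rx": 0,"ry": 0,"rz": 0.0665,"hand": 0.01},{"x": 0,"y": 0,"z": 0,"rx": 0,"ry": 0,"rz": 0,"hand": 0.01},{"x": 0,"y": 0,"z": 0,"rx": 0,"ry": 0,"rz": 0,"hand": 0.01}]}}

```text
time: 8.47
eef_pos: [0.5617, 0.2128, 0.1718]
eef_rot: [0.0, 0.984, 0.178, -0.001]
force: [0.5, -0.0, -2.4]
width: 0.0211
gripper_force: 59.1
```

```bash
python3 - <<'E'
from h import *
s,M=show(); d=M.T@(np.array([.5629,.2134,.05])-s['eef_pos']); print(d.round(4))
# world cross-check of gauge x in top view
c=cam('top'); I,D=grab_frame('top'); P=pts(c,D); h=s['eef_pos'][2]
for n,z in(('foot',h+.0032),):
    m=(np.abs(P[...,2]-z)<.004)&(np.linalg.norm(P[...,:2]-[.563,.213],axis=-1)<.06); q=P[m]
    print(n,len(q), np.percentile((q-s['eef_pos'])@M,[2,50,98],axis=0).round(4) if len(q) else '')
E
```

```text
t 8.4667 p [0.5617 0.2128 0.1718] yaw 20.51 tilt xy mrad [-2.7 -0.5] F [ 0.45 -0.02 -2.42] w 0.0211 q [ 0.18  0.57  1.55 -0.    1.03  1.39]
[ 1.600e-03 -1.000e-04  1.218e-01]
foot 135 [[-0.0442 -0.0101 -0.0065]
 [-0.029   0.001  -0.0038]
 [-0.0129  0.0114 -0.0004]]
```

>>> {"fn": "arm_command", "kwargs": {"targets": [{"x": 0.0015,"y": 0,"z": 0.01,"rx": 0,"ry": 0,"rz": 0,"hand": 0.01},{"x": 0,"y": 0,"z": 0.015,"rx": 0,"ry": 0,"rz": 0,"hand": 0.01},{"x": 0,"y": 0,"z": 0.015,"rx": 0,"ry": 0,"rz": 0,"hand": 0.01},{"x": 0,"y": 0,"z": 0.015,"rx": 0,"ry": 0,"rz": 0,"hand": 0.01},{"x": 0,"y": 0,"z": 0.015,"rx": 0,"ry": 0,"rz": 0,"hand": 0.01},{"x": 0,"y": 0,"z": 0.015,"rx": 0,"ry": 0,"rz": 0,"hand": 0.01},{"x": 0,"y": 0,"z": 0.012,"rx": 0,"ry": 0,"rz": 0,"hand": 0.01},{"x": 0,"y": 0,"z": 0.008,"rx": 0,"ry": 0,"rz": 0,"hand": 0.01},{"x": 0,"y": 0,"z": 0.006,"rx": 0,"ry": 0,"rz": 0,"hand": 0.01},{"x": 0,"y": 0,"z": 0,"rx": 0,"ry": 0,"rz": 0,"hand": 0.01},{"x": 0,"y": 0,"z": 0,"rx": 0,"ry": 0,"rz": 0,"hand": 0.01},{"x": 0,"y": 0,"z": 0,"rx": 0,"ry": 0,"rz": 0,"hand": 0.01}]}}

```text
time: 9.52
eef_pos: [0.5647, 0.2136, 0.0628]
eef_rot: [-0.0, 0.984, 0.177, 0.001]
force: [0.1, -0.3, -2.4]
width: 0.0213
gripper_force: 59.1
```

```bash
python3 - <<'E'
from h import *
s,M=show(); d=M.T@(np.array([.5629,.2134,.0508])-s['eef_pos']); print(d.round(4))
E
```

```text
t 9.5167 p [0.5647 0.2136 0.0628] yaw 20.41 tilt xy mrad [1.6 0.3] F [ 0.12 -0.29 -2.41] w 0.0213 q [0.18 0.73 1.61 0.   0.8  1.39]
[-0.0018 -0.0005  0.012 ]
```

>>> {"fn": "arm_command", "kwargs": {"targets": [{"x": 0,"y": 0,"z": 0.003,"rx": 0,"ry": 0,"rz": 0,"hand": 0.01},{"x": 0,"y": 0,"z": 0,"rx": 0,"ry": 0,"rz": 0,"hand": 0.01},{"x": 0,"y": 0,"z": 0,"rx": 0,"ry": 0,"rz": 0,"hand": 0.01},{"x": 0,"y": 0,"z": 0,"rx": 0,"ry": 0,"rz": 0,"hand": 0.01},{"x": 0,"y": 0,"z": 0,"rx": 0,"ry": 0,"rz": 0,"hand": 0.01}]}}

```text
time: 9.93
eef_pos: [0.5641, 0.2135, 0.0594]
eef_rot: [0.0, 0.984, 0.177, 0.0]
force: [0.6, -0.3, -3.0]
width: 0.0211
gripper_force: 59.0
```

```bash
python3 - <<'E'
from h import *
s,M=show(); d=M.T@(np.array([.5629,.2134,.0508])-s['eef_pos']); print(d.round(4))
grab_frame('top')
s,M=show(); d=M.T@(np.array([.5629,.2134,.0508])-s['eef_pos']); print(d.round(4))
E
```

```text
t 9.9333 p [0.5641 0.2135 0.0594] yaw 20.41 tilt xy mrad [0.5 0.1] F [ 0.59 -0.26 -2.99] w 0.0211 q [ 0.18  0.73  1.61 -0.    0.8   1.39]
[-0.0012 -0.0003  0.0086]
t 9.9833 p [0.5641 0.2134 0.0593] yaw 20.41 tilt xy mrad [0.3 0. ] F [ 0.19  0.01 -2.85] w 0.0214 q [ 0.18  0.73  1.61 -0.    0.8   1.39]
[-0.0011 -0.0004  0.0085]
```

>>> {"fn": "arm_command", "kwargs": {"targets": [{"x": -0.0011,"y": -0.0003,"z": 0.002,"rx": 0,"ry": 0,"rz": 0,"hand": 0.01},{"x": 0,"y": 0,"z": 0.002,"rx": 0,"ry": 0,"rz": 0,"hand": 0.01},{"x": 0,"y": 0,"z": 0.001,"rx": 0,"ry": 0,"rz": 0,"hand": 0.01},{"x": 0,"y": 0,"z": 0.001,"rx": 0,"ry": 0,"rz": 0,"hand": 0.01},{"x": 0,"y": 0,"z": 0.0005,"rx": 0,"ry": 0,"rz": 0,"hand": 0.01},{"x": 0,"y": 0,"z": 0,"rx": 0,"ry": 0,"rz": 0,"hand": 0.01},{"x": 0,"y": 0,"z": 0,"rx": 0,"ry": 0,"rz": 0,"hand": 0.01},{"x": 0,"y": 0,"z": 0,"rx": 0,"ry": 0,"rz": 0,"hand": 0.01},{"x": 0,"y": 0,"z": 0,"rx": 0,"ry": 0,"rz": 0,"hand": 0.01},{"x": 0,"y": 0,"z": 0,"rx": 0,"ry": 0,"rz": 0,"hand": 0.01}]}}

```text
time: 10.82
eef_pos: [0.5629, 0.2133, 0.0527]
eef_rot: [0.0, 0.984, 0.177, 0.0]
force: [0.6, 0.5, -2.8]
width: 0.0213
gripper_force: 59.0
```

```bash
python3 - <<'E'
from h import *
s,M=show(); d=M.T@(np.array([.5629,.2134,.0508])-s['eef_pos']); print(d.round(4))
E
```

```text
t 10.8167 p [0.5629 0.2133 0.0527] yaw 20.41 tilt xy mrad [0.2 0. ] F [ 0.64  0.5  -2.81] w 0.0213 q [ 0.18  0.74  1.62 -0.    0.78  1.39]
[ 0.     -0.0001  0.0019]
```

>>> {"fn": "arm_command", "kwargs": {"targets": [{"x": 0,"y": 0,"z": 0.0007,"rx": 0,"ry": 0,"rz": 0,"hand": 0.01},{"x": 0,"y": 0,"z": 0.0005,"rx": 0,"ry": 0,"rz": 0,"hand": 0.01},{"x": 0,"y": 0,"z": 0.0005,"rx": 0,"ry": 0,"rz": 0,"hand": 0.01},{"x": 0,"y": 0,"z": 0,"rx": 0,"ry": 0,"rz": 0,"hand": 0.01},{"x": 0,"y": 0,"z": 0,"rx": 0,"ry": 0,"rz": 0,"hand": 0.01},{"x": 0,"y": 0,"z": 0,"rx": 0,"ry": 0,"rz": 0,"hand": 0.01}]}}

```text
time: 11.32
eef_pos: [0.5629, 0.2133, 0.0509]
eef_rot: [-0.0, 0.984, 0.177, -0.0]
force: [0.1, 0.7, -3.0]
width: 0.0211
gripper_force: 59.2
```

>>> {"fn": "arm_command", "kwargs": {"targets": [{"x": 0,"y": 0,"z": 0.0004,"rx": 0,"ry": 0,"rz": 0,"hand": 0.01},{"x": 0,"y": 0,"z": 0.0003,"rx": 0,"ry": 0,"rz": 0,"hand": 0.01},{"x": 0,"y": 0,"z": 0,"rx": 0,"ry": 0,"rz": 0,"hand": 0.01},{"x": 0,"y": 0,"z": 0,"rx": 0,"ry": 0,"rz": 0,"hand": 0.01},{"x": 0,"y": 0,"z": 0,"rx": 0,"ry": 0,"rz": 0,"hand": 0.01}]}}

```text
time: 11.73
eef_pos: [0.5629, 0.2133, 0.0508]
eef_rot: [0.0, 0.984, 0.177, 0.0]
force: [-1.4, -1.2, 5.5]
width: 0.0211
gripper_force: 59.9
```

Firm contact came at z = 0.0508, as predicted. I'll release and rise to check the centring.

>>> {"fn": "arm_command", "kwargs": {"targets": [{"x": 0,"y": 0,"z": 0,"rx": 0,"ry": 0,"rz": 0,"hand": 0.025},{"x": 0,"y": 0,"z": 0,"rx": 0,"ry": 0,"rz": 0,"hand": 0.035},{"x": 0,"y": 0,"z": 0,"rx": 0,"ry": 0,"rz": 0,"hand": 0.06},{"x": 0,"y": 0,"z": 0,"rx": 0,"ry": 0,"rz": 0,"hand": 0.085},{"x": 0,"y": 0,"z": 0,"rx": 0,"ry": 0,"rz": 0,"hand": 0.085},{"x": 0,"y": 0,"z": 0,"rx": 0,"ry": 0,"rz": 0,"hand": 0.085},{"x": 0,"y": 0,"z": 0,"rx": 0,"ry": 0,"rz": 0,"hand": 0.085},{"x": 0,"y": 0,"z": 0,"rx": 0,"ry": 0,"rz": 0,"hand": 0.085}]}}

```text
time: 12.4
eef_pos: [0.5629, 0.2133, 0.0501]
eef_rot: [0.0, 0.984, 0.177, -0.0]
force: [-1.1, -0.5, 0.0]
width: 0.0851
gripper_force: 0.0
```

>>> {"fn": "arm_command", "kwargs": {"targets": [{"x": 0,"y": 0,"z": -0.01,"rx": 0,"ry": 0,"rz": 0,"hand": 0.085},{"x": 0,"y": 0,"z": -0.02,"rx": 0,"ry": 0,"rz": 0,"hand": 0.085},{"x": 0,"y": 0,"z": -0.025,"rx": 0,"ry": 0,"rz": 0,"hand": 0.085},{"x": 0,"y": 0,"z": -0.025,"rx": 0,"ry": 0,"rz": 0,"hand": 0.085},{"x": 0,"y": 0,"z": -0.025,"rx": 0,"ry": 0,"rz": 0,"hand": 0.085},{"x": 0,"y": 0,"z": -0.025,"rx": 0,"ry": 0,"rz": 0,"hand": 0.085},{"x": 0,"y": 0,"z": -0.025,"rx": 0,"ry": 0,"rz": 0,"hand": 0.085},{"x": 0,"y": 0,"z": -0.02,"rx": 0,"ry": 0,"rz": 0,"hand": 0.085},{"x": 0,"y": 0,"z": -0.005,"rx": 0,"ry": 0,"rz": 0,"hand": 0.085},{"x": 0,"y": 0,"z": 0,"rx": 0,"ry": 0,"rz": 0,"hand": 0.085},{"x": 0,"y": 0,"z": 0,"rx": 0,"ry": 0,"rz": 0,"hand": 0.085},{"x": 0,"y": 0,"z": 0,"rx": 0,"ry": 0,"rz": 0,"hand": 0.085},{"x": 0,"y": 0,"z": 0,"rx": 0,"ry": 0,"rz": 0,"hand": 0.085}]}}

```text
time: 13.48
eef_pos: [0.5618, 0.2131, 0.2284]
eef_rot: [0.0, 0.984, 0.177, -0.002]
force: [-0.3, 0.3, -0.1]
width: 0.0852
gripper_force: 0.0
```

```bash
cat > chk.py <<'E'
from h import *
s,M=show(); p=s['eef_pos']
for cn in('wrist','top'):
    c=cam(cn); I,D=grab_frame(cn); cv2.imwrite(f'pics/chk_{cn}.png',I[:,:,::-1]); P=pts(c,D)
    for n,z,r,d in(('block',.042,.075,.003),('foot',.054,.05,.003),('hub',.082,.02,.003),('head',.111,.02,.011)):
        m=(np.abs(P[...,2]-z-.0008)<d)&(np.linalg.norm(P[...,:2]-[.5626,.2133],axis=-1)<r)
        if n=='block': m=(np.abs(P[...,2]-z-.0008)<d)&(np.linalg.norm(P[...,:2]-[.574,.217],axis=-1)<.075)
        q=P[m]
        if len(q)<5: continue
        if n=='head': m=m&(P[...,2]>np.percentile(q[:,2],90)-.004);q=P[m]
        R=cv2.minAreaRect(q[:,:2].astype(np.float32)*1000); print(cn,n,len(q),np.median(q[:,2]).round(4),[np.round(x,1) for x in R],'tool',(M.T@(np.array([*R[0],z*1000])/1000-p)).round(4))
E
python3 chk.py
```

```text
t 13.4833 p [0.5618 0.2131 0.2284] yaw 20.41 tilt xy mrad [-3.6 -0.7] F [-0.26  0.31 -0.1 ] w 0.0852 q [ 0.18  0.5   1.5  -0.    1.15  1.39]
wrist block 4203 0.0433 [array([573.5, 217.4]), array([110.3,  70.2]), np.float64(20.5)] tool [0.0131 0.0002 0.1864]
wrist foot 892 0.0553 [array([562.3, 213.8]), array([88.3, 21.2]), np.float64(20.9)] tool [ 0.0014 -0.0004  0.1744]
wrist hub 242 0.0832 [array([563. , 213.8]), array([25.3, 21.4]), np.float64(22.3)] tool [ 1.900e-03 -1.000e-04  1.464e-01]
wrist head 342 0.1131 [array([562.3, 213.4]), array([19.4, 18.6]), np.float64(19.9)] tool [0.0011 0.     0.1174]
top block 416 0.0428 [array([570.8, 215.1]), array([102.5,  70.3]), np.float64(20.7)] tool [0.0099 0.0014 0.1864]
top foot 139 0.0545 [array([558.3, 211.1]), array([79.3, 21.8]), np.float64(20.2)] tool [-0.0033  0.0008  0.1744]
top hub 45 0.0827 [array([563. , 212.6]), array([25.2, 20.7]), np.float64(21.5)] tool [0.0015 0.001  0.1464]
top head 45 0.1123 [array([562.9, 212.8]), array([17.9, 18. ]), np.float64(34.4)] tool [0.0014 0.0007 0.1174]
```

The foot is flush (12 mm step) and centred within about 0.5 mm by the wrist view and about 0.9 mm by the top view. Next I'll shut the fingers and approach the head.

>>> {"fn": "arm_command", "kwargs": {"targets": [{"x": 0,"y": 0,"z": 0,"rx": 0,"ry": 0,"rz": 0,"hand": 0.04},{"x": 0,"y": 0,"z": 0,"rx": 0,"ry": 0,"rz": 0,"hand": 0.0},{"x": 0,"y": 0,"z": 0,"rx": 0,"ry": 0,"rz": 0,"hand": 0.0},{"x": 0,"y": 0,"z": 0,"rx": 0,"ry": 0,"rz": 0,"hand": 0.0},{"x": 0,"y": 0,"z": 0,"rx": 0,"ry": 0,"rz": 0,"hand": 0.0},{"x": 0,"y": 0,"z": 0.02,"rx": 0,"ry": 0,"rz": 0,"hand": 0.0},{"x": 0,"y": 0,"z": 0.02,"rx": 0,"ry": 0,"rz": 0,"hand": 0.0},{"x": 0,"y": 0,"z": 0.02,"rx": 0,"ry": 0,"rz": 0,"hand": 0.0},{"x": 0,"y": 0,"z": 0.02,"rx": 0,"ry": 0,"rz": 0,"hand": 0.0},{"x": 0,"y": 0,"z": 0.015,"rx": 0,"ry": 0,"rz": 0,"hand": 0.0},{"x": 0,"y": 0,"z": 0.01,"rx": 0,"ry": 0,"rz": 0,"hand": 0.0},{"x": 0,"y": 0,"z": 0,"rx": 0,"ry": 0,"rz": 0,"hand": 0.0},{"x": 0,"y": 0,"z": 0,"rx": 0,"ry": 0,"rz": 0,"hand": 0.0},{"x": 0,"y": 0,"z": 0,"rx": 0,"ry": 0,"rz": 0,"hand": 0.0},{"x": 0,"y": 0,"z": 0,"rx": 0,"ry": 0,"rz": 0,"hand": 0.0},{"x": 0,"y": 0,"z": 0,"rx": 0,"ry": 0,"rz": 0,"hand": 0.0},{"x": 0,"y": 0,"z": 0,"rx": 0,"ry": 0,"rz": 0,"hand": 0.0}]}}

```text
time: 15.0
eef_pos: [0.5633, 0.2134, 0.1261]
eef_rot: [0.0, 0.984, 0.177, 0.001]
force: [-0.5, 0.6, -0.5]
width: 0.0002
gripper_force: 0.0
```

```bash
python3 -c "
from h import *
show()"
```

```text
t 15.0 p [0.5633 0.2134 0.1261] yaw 20.41 tilt xy mrad [1.7 0.3] F [-0.53  0.55 -0.52] w 0.0002 q [ 0.18  0.63  1.58 -0.    0.93  1.39]
```

>>> {"fn": "arm_command", "kwargs": {"targets": [{"x": 0,"y": 0,"z": 0.004,"rx": 0,"ry": 0,"rz": 0,"hand": 0.0},{"x": 0,"y": 0,"z": 0.004,"rx": 0,"ry": 0,"rz": 0,"hand": 0.0},{"x": 0,"y": 0,"z": 0.002,"rx": 0,"ry": 0,"rz": 0,"hand": 0.0},{"x": 0,"y": 0,"z": 0.001,"rx": 0,"ry": 0,"rz": 0,"hand": 0.0},{"x": 0,"y": 0,"z": 0.001,"rx": 0,"ry": 0,"rz": 0,"hand": 0.0},{"x": 0,"y": 0,"z": 0.001,"rx": 0,"ry": 0,"rz": 0,"hand": 0.0},{"x": 0,"y": 0,"z": 0,"rx": 0,"ry": 0,"rz": 0,"hand": 0.0},{"x": 0,"y": 0,"z": 0,"rx": 0,"ry": 0,"rz": 0,"hand": 0.0},{"x": 0,"y": 0,"z": 0,"rx": 0,"ry": 0,"rz": 0,"hand": 0.0}]}}

```text
time: 15.75
eef_pos: [0.5629, 0.2134, 0.1123]
eef_rot: [0.0, 0.984, 0.177, 0.0]
force: [-0.3, 0.2, 0.4]
width: -0.0001
gripper_force: 0.0
```

>>> {"fn": "arm_command", "kwargs": {"targets": [{"x": 0,"y": 0,"z": 0.001,"rx": 0,"ry": 0,"rz": 0,"hand": 0.0},{"x": 0,"y": 0,"z": 0.001,"rx": 0,"ry": 0,"rz": 0,"hand": 0.0},{"x": 0,"y": 0,"z": 0.0005,"rx": 0,"ry": 0,"rz": 0,"hand": 0.0},{"x": 0,"y": 0,"z": 0.0005,"rx": 0,"ry": 0,"rz": 0,"hand": 0.0},{"x": 0,"y": 0,"z": 0,"rx": 0,"ry": 0,"rz": 0,"hand": 0.0}]}}

```text
time: 16.17
eef_pos: [0.5631, 0.2134, 0.1094]
eef_rot: [-0.0, 0.984, 0.177, 0.0]
force: [-0.7, 0.5, 3.2]
width: 0.0001
gripper_force: 1.7
```

>>> {"fn": "arm_command", "kwargs": {"targets": [{"x": 0,"y": 0,"z": 0.001,"rx": 0,"ry": 0,"rz": 0,"hand": 0.0},{"x": 0,"y": 0,"z": 0.001,"rx": 0,"ry": 0,"rz": 0,"hand": 0.0},{"x": 0,"y": 0,"z": 0.001,"rx": 0,"ry": 0,"rz": 0,"hand": 0.0},{"x": 0,"y": 0,"z": 0.0008,"rx": 0,"ry": 0,"rz": 0,"hand": 0.0},{"x": 0,"y": 0,"z": 0.0005,"rx": 0,"ry": 0,"rz": 0,"hand": 0.0},{"x": 0,"y": 0,"z": 0,"rx": 0,"ry": 0,"rz": 0,"hand": 0.0},{"x": 0,"y": 0,"z": 0,"rx": 0,"ry": 0,"rz": 0,"hand": 0.0}]}}

```text
time: 16.75
eef_pos: [0.563, 0.2134, 0.1047]
eef_rot: [-0.0, 0.984, 0.177, 0.0]
force: [0.3, -0.3, 1.4]
width: 0.0001
gripper_force: 1.0
```

>>> {"fn": "arm_command", "kwargs": {"targets": [{"x": 0,"y": 0,"z": 0.0004,"rx": 0,"ry": 0,"rz": 0,"hand": 0.0},{"x": 0,"y": 0,"z": 0.0004,"rx": 0,"ry": 0,"rz": 0,"hand": 0.0}]}}

```text
time: 16.92
eef_pos: [0.563, 0.2134, 0.1042]
eef_rot: [-0.0, 0.984, 0.177, 0.0]
force: [0.2, -0.6, 3.8]
width: -0.0002
gripper_force: 1.7
```

>>> {"fn": "arm_command", "kwargs": {"targets": [{"x": 0,"y": 0,"z": 0.0004,"rx": 0,"ry": 0,"rz": 0,"hand": 0.0},{"x": 0,"y": 0,"z": 0.0004,"rx": 0,"ry": 0,"rz": 0,"hand": 0.0}]}}

```text
time: 17.08
eef_pos: [0.563, 0.2134, 0.1034]
eef_rot: [-0.0, 0.984, 0.177, 0.0]
force: [0.1, 0.6, 3.7]
width: -0.0001
gripper_force: 1.8
```

>>> {"fn": "arm_command", "kwargs": {"targets": [{"x": 0,"y": 0,"z": 0.0004,"rx": 0,"ry": 0,"rz": 0,"hand": 0.0},{"x": 0,"y": 0,"z": 0.0004,"rx": 0,"ry": 0,"rz": 0,"hand": 0.0}]}}

```text
time: 17.25
eef_pos: [0.563, 0.2134, 0.1026]
eef_rot: [-0.0, 0.984, 0.177, 0.0]
force: [0.4, -0.1, 3.3]
width: -0.0002
gripper_force: 1.8
```

>>> {"fn": "arm_command", "kwargs": {"targets": [{"x": 0,"y": 0,"z": 0.0004,"rx": 0,"ry": 0,"rz": 0,"hand": 0.0},{"x": 0,"y": 0,"z": 0.0004,"rx": 0,"ry": 0,"rz": 0,"hand": 0.0}]}}

```text
time: 17.42
eef_pos: [0.563, 0.2134, 0.1017]
eef_rot: [-0.0, 0.984, 0.177, 0.0]
force: [0.7, 0.3, 3.5]
width: -0.0001
gripper_force: 1.8
```

>>> {"fn": "arm_command", "kwargs": {"targets": [{"x": 0,"y": 0,"z": 0.0004,"rx": 0,"ry": 0,"rz": 0,"hand": 0.0},{"x": 0,"y": 0,"z": 0.0004,"rx": 0,"ry": 0,"rz": 0,"hand": 0.0}]}}

```text
time: 17.58
eef_pos: [0.563, 0.2134, 0.1009]
eef_rot: [-0.0, 0.984, 0.177, 0.0]
force: [1.2, 0.5, 3.5]
width: 0.0002
gripper_force: 1.8
```

>>> {"fn": "arm_command", "kwargs": {"targets": [{"x": 0,"y": 0,"z": 0.0004,"rx": 0,"ry": 0,"rz": 0,"hand": 0.0},{"x": 0,"y": 0,"z": 0.0004,"rx": 0,"ry": 0,"rz": 0,"hand": 0.0}]}}

```text
time: 17.75
eef_pos: [0.563, 0.2134, 0.1001]
eef_rot: [-0.0, 0.984, 0.177, 0.0]
force: [0.7, -0.1, 4.4]
width: -0.0001
gripper_force: 1.8
```

>>> {"fn": "arm_command", "kwargs": {"targets": [{"x": 0,"y": 0,"z": 0.0004,"rx": 0,"ry": 0,"rz": 0,"hand": 0.0},{"x": 0,"y": 0,"z": 0.0004,"rx": 0,"ry": 0,"rz": 0,"hand": 0.0}]}}

```text
time: 17.92
eef_pos: [0.563, 0.2134, 0.0993]
eef_rot: [-0.0, 0.984, 0.177, 0.0]
force: [-0.1, 0.7, 3.1]
width: 0.0002
gripper_force: 1.8
```

>>> {"fn": "arm_command", "kwargs": {"targets": [{"x": 0,"y": 0,"z": 0.0004,"rx": 0,"ry": 0,"rz": 0,"hand": 0.0},{"x": 0,"y": 0,"z": 0.0004,"rx": 0,"ry": 0,"rz": 0,"hand": 0.0}]}}

```text
time: 18.08
eef_pos: [0.563, 0.2134, 0.0985]
eef_rot: [0.0, 0.984, 0.177, 0.0]
force: [1.3, -0.6, 3.3]
width: -0.0003
gripper_force: 1.8
```

>>> {"fn": "arm_command", "kwargs": {"targets": [{"x": 0,"y": 0,"z": 0.0004,"rx": 0,"ry": 0,"rz": 0,"hand": 0.0},{"x": 0,"y": 0,"z": 0.0004,"rx": 0,"ry": 0,"rz": 0,"hand": 0.0}]}}

```text
time: 18.25
eef_pos: [0.563, 0.2133, 0.098]
eef_rot: [0.0, 0.984, 0.177, 0.0]
force: [-0.0, 0.3, 7.8]
width: -0.0001
gripper_force: 3.9
```

The stop has begun at about 15 mm depth. I'll hold and read the force.

>>> {"fn": "arm_command", "kwargs": {"targets": [{"x": 0,"y": 0,"z": 0,"rx": 0,"ry": 0,"rz": 0,"hand": 0.0},{"x": 0,"y": 0,"z": 0,"rx": 0,"ry": 0,"rz": 0,"hand": 0.0}]}}

```text
time: 18.42
eef_pos: [0.563, 0.2134, 0.098]
eef_rot: [0.0, 0.984, 0.177, 0.0]
force: [-0.0, 0.2, 4.8]
width: 0.0
gripper_force: 2.6
```

>>> {"fn": "arm_command", "kwargs": {"targets": [{"x": 0,"y": 0,"z": 0.0004,"rx": 0,"ry": 0,"rz": 0,"hand": 0.0},{"x": 0,"y": 0,"z": 0,"rx": 0,"ry": 0,"rz": 0,"hand": 0.0},{"x": 0,"y": 0,"z": 0,"rx": 0,"ry": 0,"rz": 0,"hand": 0.0}]}}

```text
time: 18.67
eef_pos: [0.5631, 0.2134, 0.098]
eef_rot: [0.0, 0.984, 0.177, 0.0]
force: [0.0, -0.1, 7.5]
width: 0.0004
gripper_force: 3.5
```

>>> {"fn": "arm_command", "kwargs": {"targets": [{"x": 0,"y": 0,"z": 0.0002,"rx": 0,"ry": 0,"rz": 0,"hand": 0.0},{"x": 0,"y": 0,"z": 0,"rx": 0,"ry": 0,"rz": 0,"hand": 0.0},{"x": 0,"y": 0,"z": 0,"rx": 0,"ry": 0,"rz": 0,"hand": 0.0},{"x": 0,"y": 0,"z": 0,"rx": 0,"ry": 0,"rz": 0,"hand": 0.0},{"x": 0,"y": 0,"z": 0,"rx": 0,"ry": 0,"rz": 0,"hand": 0.0}]}}

```text
time: 19.08
eef_pos: [0.5631, 0.2134, 0.098]
eef_rot: [0.0, 0.984, 0.177, 0.0]
force: [-0.0, 1.0, 8.7]
width: -0.0001
gripper_force: 4.1
```

The stop is firm: the force climbs to 8.7 N and z holds at 0.0980. The bore is about 15 mm deep. I'll back off, open and recheck the gauge.

>>> {"fn": "arm_command", "kwargs": {"targets": [{"x": 0,"y": 0,"z": -0.001,"rx": 0,"ry": 0,"rz": 0,"hand": 0.0},{"x": 0,"y": 0,"z": -0.005,"rx": 0,"ry": 0,"rz": 0,"hand": 0.0},{"x": 0,"y": 0,"z": -0.02,"rx": 0,"ry": 0,"rz": 0,"hand": 0.0},{"x": 0,"y": 0,"z": -0.025,"rx": 0,"ry": 0,"rz": 0,"hand": 0.0},{"x": 0,"y": 0,"z": -0.025,"rx": 0,"ry": 0,"rz": 0,"hand": 0.04},{"x": 0,"y": 0,"z": -0.025,"rx": 0,"ry": 0,"rz": 0,"hand": 0.085},{"x": 0,"y": 0,"z": -0.025,"rx": 0,"ry": 0,"rz": 0,"hand": 0.085},{"x": 0,"y": 0,"z": -0.005,"rx": 0,"ry": 0,"rz": 0,"hand": 0.085},{"x": 0,"y": 0,"z": 0,"rx": 0,"ry": 0,"rz": 0,"hand": 0.085},{"x": 0,"y": 0,"z": 0,"rx": 0,"ry": 0,"rz": 0,"hand": 0.085},{"x": 0,"y": 0,"z": 0,"rx": 0,"ry": 0,"rz": 0,"hand": 0.085},{"x": 0,"y": 0,"z": 0,"rx": 0,"ry": 0,"rz": 0,"hand": 0.085},{"x": 0,"y": 0,"z": 0,"rx": 0,"ry": 0,"rz": 0,"hand": 0.085},{"x": 0,"y": 0,"z": 0,"rx": 0,"ry": 0,"rz": 0,"hand": 0.085}]}}

```text
time: 20.25
eef_pos: [0.5624, 0.2132, 0.2269]
eef_rot: [0.0, 0.984, 0.177, -0.001]
force: [-0.9, -0.8, -0.1]
width: 0.0851
gripper_force: 0.0
```

```bash
sed -i "s/('head',.111,.02,.011)/('head',.099,.02,.011)/" chk.py; python3 chk.py
```

```text
t 20.25 p [0.5624 0.2132 0.2269] yaw 20.41 tilt xy mrad [-2.2 -0.4] F [-0.94 -0.8  -0.07] w 0.0851 q [ 0.18  0.5   1.5  -0.    1.15  1.39]
wrist block 4232 0.0433 [array([573.3, 217.4]), array([110. ,  70.1]), np.float64(20.4)] tool [0.0121 0.     0.1849]
wrist foot 960 0.0553 [array([562.5, 214.1]), array([89.1, 21.7]), np.float64(20.9)] tool [ 0.0008 -0.0007  0.1729]
wrist hub 229 0.0832 [array([562.3, 213.8]), array([26.2, 21.8]), np.float64(20.5)] tool [ 0.0004 -0.0005  0.1449]
wrist head 316 0.0991 [array([562.4, 213.8]), array([19.3, 18.5]), np.float64(20.8)] tool [ 0.0005 -0.0005  0.1279]
top block 430 0.0427 [array([570.2, 214.9]), array([103.5,  70.4]), np.float64(20.7)] tool [0.0083 0.0012 0.1849]
top foot 142 0.055 [array([558.7, 211. ]), array([79.1, 22. ]), np.float64(20.4)] tool [-0.0039  0.0009  0.173 ]
top hub 35 0.0825 [array([562.4, 213.1]), array([26.2, 21.5]), np.float64(21.9)] tool [0.0003 0.0002 0.1449]
top head 40 0.0997 [array([563.1, 213.1]), array([17.1, 18.3]), np.float64(65.7)] tool [0.0009 0.0004 0.1279]
```

>>> {"fn": "arm_command", "kwargs": {"targets": [{"x": -0.0003,"y": -0.0003,"z": 0.015,"rx": 0,"ry": 0,"rz": 0,"hand": 0.085},{"x": 0,"y": 0,"z": 0.025,"rx": 0,"ry": 0,"rz": 0,"hand": 0.085},{"x": 0,"y": 0,"z": 0.025,"rx": 0,"ry": 0,"rz": 0,"hand": 0.085},{"x": 0,"y": 0,"z": 0.025,"rx": 0,"ry": 0,"rz": 0,"hand": 0.085},{"x": 0,"y": 0,"z": 0.025,"rx": 0,"ry": 0,"rz": 0,"hand": 0.085},{"x": 0,"y": 0,"z": 0.02,"rx": 0,"ry": 0,"rz": 0,"hand": 0.085},{"x": 0,"y": 0,"z": 0.02,"rx": 0,"ry": 0,"rz": 0,"hand": 0.085},{"x": 0,"y": 0,"z": 0.01,"rx": 0,"ry": 0,"rz": 0,"hand": 0.085},{"x": 0,"y": 0,"z": 0,"rx": 0,"ry": 0,"rz": 0,"hand": 0.085},{"x": 0,"y": 0,"z": 0,"rx": 0,"ry": 0,"rz": 0,"hand": 0.085},{"x": 0,"y": 0,"z": 0,"rx": 0,"ry": 0,"rz": 0,"hand": 0.085},{"x": 0,"y": 0,"z": 0,"rx": 0,"ry": 0,"rz": 0,"hand": 0.085},{"x": 0,"y": 0,"z": 0,"rx": 0,"ry": 0,"rz": 0,"hand": 0.085},{"x": 0,"y": 0,"z": 0,"rx": 0,"ry": 0,"rz": 0,"hand": 0.085}]}}

```text
time: 21.52
eef_pos: [0.5631, 0.2136, 0.0642]
eef_rot: [0.0, 0.984, 0.177, 0.001]
force: [-1.0, 0.3, 0.1]
width: 0.0852
gripper_force: 0.0
```

>>> {"fn": "arm_command", "kwargs": {"targets": [{"x": 0,"y": 0,"z": 0.005,"rx": 0,"ry": 0,"rz": 0,"hand": 0.085},{"x": 0,"y": 0,"z": 0.005,"rx": 0,"ry": 0,"rz": 0,"hand": 0.085},{"x": 0,"y": 0,"z": 0.003,"rx": 0,"ry": 0,"rz": 0,"hand": 0.085},{"x": 0,"y": 0,"z": 0,"rx": 0,"ry": 0,"rz": 0,"hand": 0.085},{"x": 0,"y": 0,"z": 0,"rx": 0,"ry": 0,"rz": 0,"hand": 0.06},{"x": 0,"y": 0,"z": 0,"rx": 0,"ry": 0,"rz": 0,"hand": 0.045},{"x": 0,"y": 0,"z": 0,"rx": 0,"ry": 0,"rz": 0,"hand": 0.035},{"x": 0,"y": 0,"z": 0,"rx": 0,"ry": 0,"rz": 0,"hand": 0.028},{"x": 0,"y": 0,"z": 0,"rx": 0,"ry": 0,"rz": 0,"hand": 0.024},{"x": 0,"y": 0,"z": 0,"rx": 0,"ry": 0,"rz": 0,"hand": 0.021},{"x": 0,"y": 0,"z": 0,"rx": 0,"ry": 0,"rz": 0,"hand": 0.015},{"x": 0,"y": 0,"z": 0,"rx": 0,"ry": 0,"rz": 0,"hand": 0.01},{"x": 0,"y": 0,"z": 0,"rx": 0,"ry": 0,"rz": 0,"hand": 0.01},{"x": 0,"y": 0,"z": 0,"rx": 0,"ry": 0,"rz": 0,"hand": 0.01}]}}

```text
time: 22.68
eef_pos: [0.5626, 0.2136, 0.0504]
eef_rot: [0.0, 0.984, 0.177, 0.0]
force: [-1.1, 0.0, 3.7]
width: 0.0213
gripper_force: 58.9
```

>>> {"fn": "arm_command", "kwargs": {"targets": [{"x": 0,"y": 0,"z": -0.003,"rx": 0,"ry": 0,"rz": 0,"hand": 0.01},{"x": 0,"y": 0,"z": -0.006,"rx": 0,"ry": 0,"rz": 0,"hand": 0.01},{"x": 0,"y": 0,"z": -0.01,"rx": 0,"ry": 0,"rz": 0,"hand": 0.01},{"x": 0,"y": 0,"z": -0.014,"rx": 0,"ry": 0,"rz": 0,"hand": 0.01},{"x": 0,"y": 0,"z": -0.016,"rx": 0,"ry": 0,"rz": 0,"hand": 0.01},{"x": 0,"y": 0,"z": -0.016,"rx": 0,"ry": 0,"rz": 0,"hand": 0.01},{"x": 0,"y": 0,"z": -0.016,"rx": 0,"ry": 0,"rz": 0,"hand": 0.01},{"x": 0,"y": 0,"z": -0.016,"rx": 0,"ry": 0,"rz": 0,"hand": 0.01},{"x": 0,"y": 0,"z": -0.012,"rx": 0,"ry": 0,"rz": 0,"hand": 0.01},{"x": 0,"y": 0,"z": -0.008,"rx": 0,"ry": 0,"rz": 0,"hand": 0.01},{"x": 0,"y": 0,"z": -0.003,"rx": 0,"ry": 0,"rz": 0,"hand": 0.01},{"x": 0,"y": 0,"z": 0,"rx": 0,"ry": 0,"rz": 0,"hand": 0.01},{"x": 0,"y": 0,"z": 0,"rx": 0,"ry": 0,"rz": 0,"hand": 0.01},{"x": 0,"y": 0,"z": 0,"rx": 0,"ry": 0,"rz": 0,"hand": 0.01}]}}

```text
time: 23.85
eef_pos: [0.5617, 0.2134, 0.1692]
eef_rot: [0.0, 0.984, 0.177, -0.001]
force: [1.0, 1.2, -2.7]
width: 0.0213
gripper_force: 58.7
```

```bash
python3 - <<'E'
from h import *
s,M=show(); print((M.T@(np.array([.4973,-.1795,.0585])-s['eef_pos'])).round(4))
E
```

```text
t 23.85 p [0.5617 0.2134 0.1692] yaw 20.41 tilt xy mrad [-2.1 -0.4] F [ 0.97  1.23 -2.74] w 0.0213 q [ 0.18  0.57  1.55 -0.    1.02  1.39]
[-0.1971  0.3458  0.111 ]
```

>>> {"fn": "arm_command", "kwargs": {"targets": [{"x": -0.0083,"y": 0.0144,"z": 0,"rx": 0,"ry": 0,"rz": 0,"hand": 0.01},{"x": -0.0165,"y": 0.0288,"z": 0,"rx": 0,"ry": 0,"rz": 0,"hand": 0.01},{"x": -0.0165,"y": 0.0288,"z": 0,"rx": 0,"ry": 0,"rz": 0,"hand": 0.01},{"x": -0.0165,"y": 0.0288,"z": 0,"rx": 0,"ry": 0,"rz": 0,"hand": 0.01},{"x": -0.0165,"y": 0.0288,"z": 0,"rx": 0,"ry": 0,"rz": 0,"hand": 0.01},{"x": -0.0165,"y": 0.0288,"z": 0,"rx": 0,"ry": 0,"rz": 0,"hand": 0.01},{"x": -0.0165,"y": 0.0288,"z": 0,"rx": 0,"ry": 0,"rz": 0,"hand": 0.01},{"x": -0.0165,"y": 0.0288,"z": 0,"rx": 0,"ry": 0,"rz": 0,"hand": 0.01},{"x": -0.0165,"y": 0.0288,"z": 0,"rx": 0,"ry": 0,"rz": 0,"hand": 0.01},{"x": -0.0165,"y": 0.0288,"z": 0,"rx": 0,"ry": 0,"rz": 0,"hand": 0.01},{"x": -0.0165,"y": 0.0288,"z": 0,"rx": 0,"ry": 0,"rz": 0,"hand": 0.01},{"x": -0.0165,"y": 0.0288,"z": 0,"rx": 0,"ry": 0,"rz": 0,"hand": 0.01},{"x": -0.0083,"y": 0.0144,"z": 0,"rx": 0,"ry": 0,"rz": 0,"hand": 0.01},{"x": 0,"y": 0,"z": 0,"rx": 0,"ry": 0,"rz": -0.075,"hand": 0.01},{"x": 0,"y": 0,"z": 0,"rx": 0,"ry": 0,"rz": -0.075,"hand": 0.01},{"x": 0,"y": 0,"z": 0,"rx": 0,"ry": 0,"rz": 0,"hand": 0.01},{"x": 0,"y": 0,"z": 0,"rx": 0,"ry": 0,"rz": 0,"hand": 0.01},{"x": 0,"y": 0,"z": 0,"rx": 0,"ry": 0,"rz": 0,"hand": 0.01}]}}

```text
time: 25.35
eef_pos: [0.4971, -0.1791, 0.1697]
eef_rot: [-0.0, 0.968, 0.25, -0.0]
force: [0.3, -0.7, -4.1]
width: 0.0211
gripper_force: 59.1
```

```bash
python3 - <<'E'
from h import *
s,M=show(); print((M.T@(np.array([.4973,-.1795,.0585])-s['eef_pos'])).round(4))
E
```

```text
t 25.35 p [ 0.4971 -0.1791  0.1697] yaw 28.93 tilt xy mrad [-0.9  0.6] F [ 0.32 -0.69 -4.1 ] w 0.0211 q [-0.56  0.49  1.74  0.    0.92  0.51]
[0.     0.0005 0.1112]
```

Now over the stand. I'll lower to about 4 mm above it.

>>> {"fn": "arm_command", "kwargs": {"targets": [{"x": 0,"y": 0.0004,"z": 0.01,"rx": 0,"ry": 0,"rz": 0,"hand": 0.01},{"x": 0,"y": 0,"z": 0.016,"rx": 0,"ry": 0,"rz": 0,"hand": 0.01},{"x": 0,"y": 0,"z": 0.016,"rx": 0,"ry": 0,"rz": 0,"hand": 0.01},{"x": 0,"y": 0,"z": 0.016,"rx": 0,"ry": 0,"rz": 0,"hand": 0.01},{"x": 0,"y": 0,"z": 0.016,"rx": 0,"ry": 0,"rz": 0,"hand": 0.01},{"x": 0,"y": 0,"z": 0.014,"rx": 0,"ry": 0,"rz": 0,"hand": 0.01},{"x": 0,"y": 0,"z": 0.01,"rx": 0,"ry": 0,"rz": 0,"hand": 0.01},{"x": 0,"y": 0,"z": 0.006,"rx": 0,"ry": 0,"rz": 0,"hand": 0.01},{"x": 0,"y": 0,"z": 0.003,"rx": 0,"ry": 0,"rz": 0,"hand": 0.01},{"x": 0,"y": 0,"z": 0,"rx": 0,"ry": 0,"rz": 0,"hand": 0.01},{"x": 0,"y": 0,"z": 0,"rx": 0,"ry": 0,"rz": 0,"hand": 0.01},{"x": 0,"y": 0,"z": 0,"rx": 0,"ry": 0,"rz": 0,"hand": 0.01},{"x": 0,"y": 0,"z": 0,"rx": 0,"ry": 0,"rz": 0,"hand": 0.01},{"x": 0,"y": 0,"z": 0,"rx": 0,"ry": 0,"rz": 0,"hand": 0.01}]}}

```text
time: 26.52
eef_pos: [0.4979, -0.18, 0.0637]
eef_rot: [0.0, 0.968, 0.25, 0.0]
force: [-1.2, 1.4, -3.0]
width: 0.0213
gripper_force: 59.1
```

>>> {"fn": "arm_command", "kwargs": {"targets": [{"x": 0,"y": 0,"z": 0.0015,"rx": 0,"ry": 0,"rz": 0,"hand": 0.01},{"x": 0,"y": 0,"z": 0.001,"rx": 0,"ry": 0,"rz": 0,"hand": 0.01},{"x": 0,"y": 0,"z": 0.001,"rx": 0,"ry": 0,"rz": 0,"hand": 0.01},{"x": 0,"y": 0,"z": 0.0008,"rx": 0,"ry": 0,"rz": 0,"hand": 0.01},{"x": 0,"y": 0,"z": 0,"rx": 0,"ry": 0,"rz": 0,"hand": 0.01},{"x": 0,"y": 0,"z": 0,"rx": 0,"ry": 0,"rz": 0,"hand": 0.01},{"x": 0,"y": 0,"z": 0,"rx": 0,"ry": 0,"rz": 0,"hand": 0.01},{"x": 0,"y": 0,"z": 0,"rx": 0,"ry": 0,"rz": 0,"hand": 0.01}]}}

```text
time: 27.18
eef_pos: [0.4976, -0.1798, 0.0588]
eef_rot: [0.0, 0.968, 0.25, 0.0]
force: [-0.7, 0.3, -2.9]
width: 0.0211
gripper_force: 59.1
```

>>> {"fn": "arm_command", "kwargs": {"targets": [{"x": 0,"y": 0,"z": 0.0004,"rx": 0,"ry": 0,"rz": 0,"hand": 0.01},{"x": 0,"y": 0,"z": 0.0003,"rx": 0,"ry": 0,"rz": 0,"hand": 0.01},{"x": 0,"y": 0,"z": 0,"rx": 0,"ry": 0,"rz": 0,"hand": 0.01},{"x": 0,"y": 0,"z": 0,"rx": 0,"ry": 0,"rz": 0,"hand": 0.01},{"x": 0,"y": 0,"z": 0,"rx": 0,"ry": 0,"rz": 0,"hand": 0.01}]}}

```text
time: 27.6
eef_pos: [0.4976, -0.1799, 0.0584]
eef_rot: [0.0, 0.968, 0.25, 0.0]
force: [0.2, 0.1, 2.2]
width: 0.0214
gripper_force: 59.6
```

Contact came where expected, at z = 0.0584. I'll release, rise and check.

>>> {"fn": "arm_command", "kwargs": {"targets": [{"x": 0,"y": 0,"z": 0,"rx": 0,"ry": 0,"rz": 0,"hand": 0.025},{"x": 0,"y": 0,"z": 0,"rx": 0,"ry": 0,"rz": 0,"hand": 0.035},{"x": 0,"y": 0,"z": 0,"rx": 0,"ry": 0,"rz": 0,"hand": 0.06},{"x": 0,"y": 0,"z": 0,"rx": 0,"ry": 0,"rz": 0,"hand": 0.085},{"x": 0,"y": 0,"z": 0,"rx": 0,"ry": 0,"rz": 0,"hand": 0.085},{"x": 0,"y": 0,"z": 0,"rx": 0,"ry": 0,"rz": 0,"hand": 0.085},{"x": 0,"y": 0,"z": 0,"rx": 0,"ry": 0,"rz": 0,"hand": 0.085}]}}

```text
time: 28.18
eef_pos: [0.4976, -0.1798, 0.0581]
eef_rot: [0.0, 0.968, 0.25, 0.0]
force: [0.7, 0.3, -0.0]
width: 0.0849
gripper_force: 0.0
```

>>> {"fn": "arm_command", "kwargs": {"targets": [{"x": 0,"y": 0,"z": -0.01,"rx": 0,"ry": 0,"rz": 0,"hand": 0.085},{"x": 0,"y": 0,"z": -0.02,"rx": 0,"ry": 0,"rz": 0,"hand": 0.085},{"x": 0,"y": 0,"z": -0.025,"rx": 0,"ry": 0,"rz": 0,"hand": 0.085},{"x": 0,"y": 0,"z": -0.025,"rx": 0,"ry": 0,"rz": 0,"hand": 0.085},{"x": 0,"y": 0,"z": -0.025,"rx": 0,"ry": 0,"rz": 0,"hand": 0.085},{"x": 0,"y": 0,"z": -0.025,"rx": 0,"ry": 0,"rz": 0,"hand": 0.085},{"x": 0,"y": 0,"z": -0.025,"rx": 0,"ry": 0,"rz": 0,"hand": 0.085},{"x": 0,"y": 0,"z": -0.025,"rx": 0,"ry": 0,"rz": 0,"hand": 0.085},{"x": 0,"y": 0,"z": -0.01,"rx": 0,"ry": 0,"rz": 0,"hand": 0.085},{"x": 0,"y": 0,"z": 0,"rx": 0,"ry": 0,"rz": 0,"hand": 0.085},{"x": 0,"y": 0,"z": 0,"rx": 0,"ry": 0,"rz": 0,"hand": 0.085},{"x": 0,"y": 0,"z": 0,"rx": 0,"ry": 0,"rz": 0,"hand": 0.085},{"x": 0,"y": 0,"z": 0,"rx": 0,"ry": 0,"rz": 0,"hand": 0.085}]}}

```text
time: 29.27
eef_pos: [0.4965, -0.1792, 0.2464]
eef_rot: [-0.001, 0.968, 0.25, -0.001]
force: [0.5, -0.4, -0.1]
width: 0.0849
gripper_force: 0.0
```

```bash
sed -i "s/'head',.1205/'head',.106/" gauge.py; python3 gauge.py w5
```

```text
t 29.2667 p [ 0.4965 -0.1792  0.2464] yaw 29.0 tilt xy mrad [-3.3  2.1] F [ 0.46 -0.43 -0.15] w 0.0849 q [-0.56  0.38  1.65 -0.    1.11  0.51]
stand 810 0.0511 [array([ 496.7, -179.7]), array([100.5,  49.7]), np.float64(29.0)] tool [0.0003 0.0012 0.1964]
foot 932 0.0632 [array([ 497.2, -179.3]), array([89.6, 21.6]), np.float64(29.1)] tool [0.0009 0.0011 0.1844]
hub 212 0.0911 [array([ 497.5, -179.1]), array([25.1, 21.5]), np.float64(29.2)] tool [0.0013 0.001  0.1564]
head 299 0.107 [array([ 497.1, -179.4]), array([19.5, 18.3]), np.float64(29.2)] tool [0.0007 0.001  0.1404]
```

View pics/w5.png

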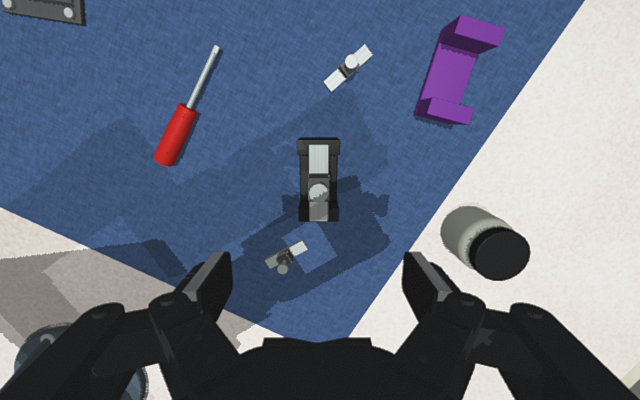

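The gauge lies squarely on the black stand at (318,180), within about 1 mm and at yaw 29°. The head at (318,192) sits at 0.106, so the travel of about 15 mm is kept. Nothing else has moved.

```bash
python3 -c "
from workcell import job
print(job.hand_in())"
```

```text
the job is handed in; nothing more can be done
None
```

I measured the bore by feel at about 15 mm deep, put the gauge back square on its stand with that reading kept, released it, and handed the job in; no verdict came back.

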